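# Make up two kiln-furniture kits

## Task

Make up the two kiln kits. In the tray with the pipe: drop the thick round spacer into the pipe and then the thin one on top of it, both lying flat, and stand the tall prop upright on the tray floor beside the pipe. In the plain tray: stand the short prop upright and lay the ring flat beside it, both on the tray floor. Leave the freshly turned pot where it stands.

Things in the scene. Friction and masses are not known exactly. Their poses are not given: they have to be found in the camera images.
- tray_pipe: Fixed shallow open tray of brown wood, outside 220 mm (its x) by 160 mm (its y), walls 6 mm thick and 20 mm high overall, floor 6 mm thick. Origin: centre of the underside; z up. The one on which the upright pipe stands, off to its +x end; the tall prop belongs on the free -x half. Starts either left or right of the stock.
- tray_plain: Fixed shallow open tray of brown wood, outside 220 mm (its x) by 160 mm (its y), walls 6 mm thick and 20 mm high overall, floor 6 mm thick. Origin: centre of the underside; z up. The one without a pipe, empty at the start; the short prop and the ring belong in it. Starts on the other side of the stock.
- pipe: Short upright grey plastic pipe fixed on an 84 mm square wooden foot, standing on the floor of its tray. Bore 50 mm; its outside is 58 mm, flaring over the top 7 mm to a 70 mm rim with a sloped lead-in. Origin: centre of the foot's underside, on the pipe's axis, z up; the floor inside the pipe is 6 mm above the origin and the rim 58 mm above it (so the pipe is 52 mm deep).
- thick_spacer: Loose solid red-clay disc, 40 mm diameter, 38 mm tall, standing flat, about 90 g. Origin: centre of its underside, z its axis.
- thin_spacer: Loose solid red-clay disc, 40 mm diameter, 20 mm tall, lying flat, about 50 g. Origin: centre of its underside, z its axis. On top of the thick spacer in the pipe it stands 6 mm proud of the rim.
- tall_prop: Loose pale square kiln prop, 34 x 34 mm, 95 mm tall, standing upright, about 200 g. Origin: centre of its underside; x and y square to its faces, z up.
- short_prop: Loose pale square kiln prop, 44 x 44 mm, 50 mm tall, standing upright, about 180 g. Origin: centre of its underside; x and y square to its faces, z up.
- ring: Loose red-clay ring, 56 mm outside, 32 mm hole, 18 mm high, lying flat, about 60 g. Origin: centre of its underside, z its axis.
- pot: Freshly turned red-clay pot standing mouth down among the stock, at most 74 mm in diameter, 80 mm tall, narrowing to a foot ring at the top. Not to be moved. Origin: centre of its underside.
There are look-alikes about, which are no part of the job. What is shaped like the tall_prop but red is not meant. What is shaped like the short_prop but yellow is not meant.

How it is judged:
By the outcome, as a careful person would: the job done as asked, in the order asked, and still so for the second after the job is handed in, with the robot touching nothing.
It also fails if it takes over 123 s, if anything falls off the work surface, if the arm or the gripper's body presses on something with over 40 N, if the wrist force passes 120 N, or if a joint passes its speed limit or range.

## Robot

A 7-joint arm with a two-finger parallel gripper is mounted at the origin on the work surface. World frame = base frame: x ahead of the robot, y to its left, z up, the work surface at z = 0. Lengths are in m, angles in rad, forces in N, time in s.
With the tool pointing down it reaches from about 0.35 to 0.9 m from the base axis. Payload 8.1 kg.
Tool frame: the origin (TCP) lies at the very end of the fingers, on their centre line; the grasp point (between the pads) lies 19 mm behind it (pinch_z is the distance from the TCP to the grasp point, in m); z points along the fingers, y is the line along which they close (so a half turn about z gives the same grasp; the last joint's range is limited). The gripper opens to 85 mm and grips with 20 to 120 N. Pads are 22 mm wide; open, the fingers measure 114 mm over their backs; the gripper's body (76 mm by 85 mm) begins 54 mm behind the grasp point. The pads swing forward as they close: fully open they stand 13 mm farther back than shut.
Start: joints at [-0.103, 0.434, 0.025, 1.573, -0.012, 1.134, -0.075], TCP at [0.625, -0, 0.231] pointing down, gripper open.
Joint ranges: [-2.62, 2.62], [-0.44, 2.09], [-1.27, 1.32], [0.08, 2.57], [-1.32, 4.46], [0.12, 2], [-2.74, 2.74]. Speed limits (rad/s): [2.22, 2.22, 3.01, 3.01, 3.14, 3.14, 3.14].

## Interface

Orientations are given as a unit quaternion [w, x, y, z].
In Python, from workcell import state, grab_frame, get_calibration, hand_in, pinch_z gives the robot as it stands.
- The arm moves only by the tool step_arm, never from a script. Its argument "motion" is a list of rows, each a list of 5 numbers: the shift along the tool's x, y, z in mm, then the turn about the tool's z in degrees, then the closure in counts, from 0 (fully open) to 255 (shut). In form: [[x, y, z, twist, fingers], ...]. A call has 1 to 20 rows; each row shifts and turns the commanded pose from where the row before left it, along the tool's axes as they then stand; what a row does not reach is not made up. A row lasts 1/12 s, in which the tool goes at most 41.7 mm and 7.16 degrees, less where a joint would pass 70% of its speed; a pose out of reach is approached as far as the arm can. A call is refused whole if a number of a shift passes 41.7 or a number of a turn 7.16, either way. A call with a gripper value outside its range is refused whole. The fingers move at their own pace and stop on an object; the grip force is fixed at half the most. Time passes only in rows, so rows that do not move let the fingers close. It gives the time, the measured TCP pose, the force, the opening and the grip force at its end, in the units of the state.
- state(): the state, without advancing time (a new reading comes with each control period).
- grab_frame(name): name is "scene" or "side" or "wrist"; returns the picture (384x512x3 uint8, red, green, blue); there is no depth.
- get_calibration(name): a dict with "fx", "fy", "cx", "cy" (pixels), "R" (3x3) and "t" (3): a world point X has camera coordinates R X + t. Camera axes: x right, y down, z forward; pixel columns grow to the right and rows downward; lengths in m; the calibration is good to about 2 mm. The wrist camera is an equidistant fisheye: a pixel r from the principal point sees the ray r / f radians off the axis. A picture is of the moment at which its call begins: read the wrist's pose just before it. get_calibration takes no time and is no camera call; for the wrist camera it gives the pose at the moment of the call.
- hand_in(): hands the job in; it is judged then, once.
The state is a dict: "time_s": time; "joint_pos": joint angles; "joint_velocities": joint speeds; "effort": joint torques, N m; "tcp_pos": TCP position; "ee_rot": TCP orientation; "wrist_force": force on the tool from outside, world axes, zero at the start; "wrist_torque": the same for the moment, N m; "grip_width": finger opening in m; "grasp_force": force on a finger pad.
Only numpy, scipy, OpenCV 4.12 (cv2) and the standard library are available. Lean on these libraries where they do the work, as an engineer would, in place of code of your own. Each camera call takes 0.05 s, during which the arm holds its last target. There are 200 camera calls.

## Working session

There is one attempt and no reset: what is moved stays moved. The work goes in short steps, Python scripts to look and compute and a tool call to move; the robot and the scene stay as the last step left them, time stands still between calls to the robot, and variables do not carry over. Pictures are saved under pics/ and viewed, at most 14 in all, crops included, and the job is handed in when it is done.

Besides the shell and the picture viewer there is one more tool, called as name([rows], argument=value, ...), one row to a line, values as JSON. step_arm: Moves the arm, as the interface text tells. Its arguments: {"type":"object","properties":{"motion":{"type":"array","items":{"type":"array","items":{"type":"number"}}}},"required":["motion"]}

```bash
mkdir -p pics; cat > h.py <<'E'
import numpy as np, cv2, json
from workcell import state, grab_frame, get_calibration, hand_in, pinch_z
def save(name,out,scale=1.5,crop=None):
    im=grab_frame(name)[:,:,::-1].copy()
    cv2.imwrite('pics/raw_'+out,im)
    if crop: x0,y0,x1,y1=crop; im=im[y0:y1,x0:x1]
    cv2.imwrite('pics/'+out,cv2.resize(im,None,fx=scale,fy=scale,interpolation=cv2.INTER_CUBIC))
def crop(raw,out,c,scale):
    im=cv2.imread('pics/'+raw); x0,y0,x1,y1=c
    cv2.imwrite('pics/'+out,cv2.resize(im[y0:y1,x0:x1],None,fx=scale,fy=scale,interpolation=cv2.INTER_CUBIC))
def ray(cal,u,v,fish=False):
    x=(u-cal['cx'])/cal['fx'];y=(v-cal['cy'])/cal['fy']
    if fish:
        th=np.hypot(x,y);s=np.sin(th)/th if th>1e-9 else 1;d=np.array([x*s,y*s,np.cos(th)])
    else: d=np.array([x,y,1.])
    R=np.array(cal['R']);t=np.array(cal['t']);return -R.T@t,R.T@d
def at(cal,u,v,z,fish=False):
    o,d=ray(cal,u,v,fish);return o+d*(z-o[2])/d[2]
E
python3 - <<'E'
from h import *
s=state();print(s['tcp_pos'],s['ee_rot'],s['time_s'],pinch_z)
for n in ['scene','side','wrist']:
    save(n,n+'0.png'); c=get_calibration(n);print(n,c['fx'],c['fy'],c['cx'],c['cy'],(-np.array(c['R']).T@np.array(c['t'])).round(3),np.array(c['R']).round(2).tolist())
    json.dump({k:np.array(v).tolist() for k,v in c.items()},open(n+'_cal.json','w'))
E
```

```text
[ 6.24497223e-01 -3.32081327e-05  2.30523254e-01] [-5.00461581e-04  7.07097273e-01  7.07115843e-01 -6.16736953e-04] 0.0 0.0187
scene 420.4452991617652 420.4452991617652 257.7615209033499 192.80919242802233 [1.064 0.61  0.649] [[-0.78, 0.63, 0.02], [0.38, 0.5, -0.78], [-0.5, -0.6, -0.63]]
side 495.33931958440223 495.33931958440223 255.32123323184564 188.62328133397747 [0.328 0.844 1.012] [[-0.97, -0.26, -0.0], [-0.19, 0.73, -0.66], [0.17, -0.64, -0.75]]
wrist 297.3186396354542 297.3186396354542 250.161392891074 190.29647151623615 [0.625 0.074 0.372] [[1.0, 0.0, -0.0], [0.0, -0.96, 0.29], [-0.0, -0.29, -0.96]]
```

View pics/scene0.png

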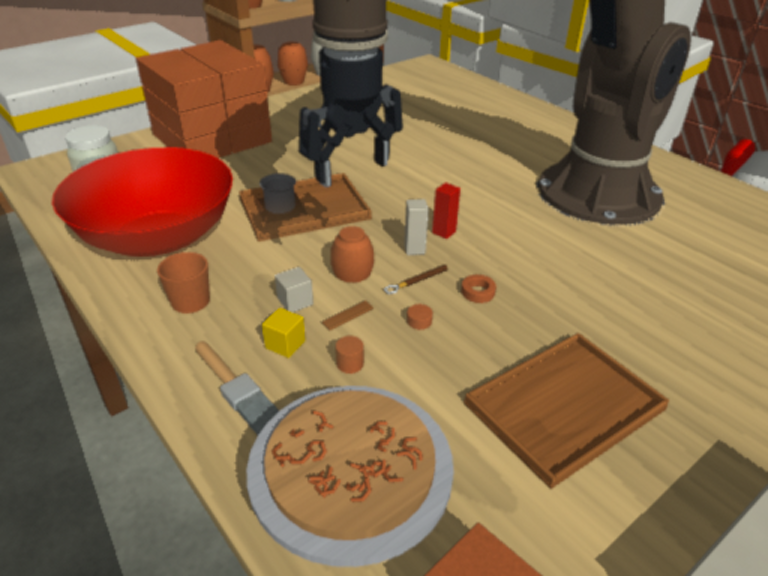

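View pics/wrist0.png

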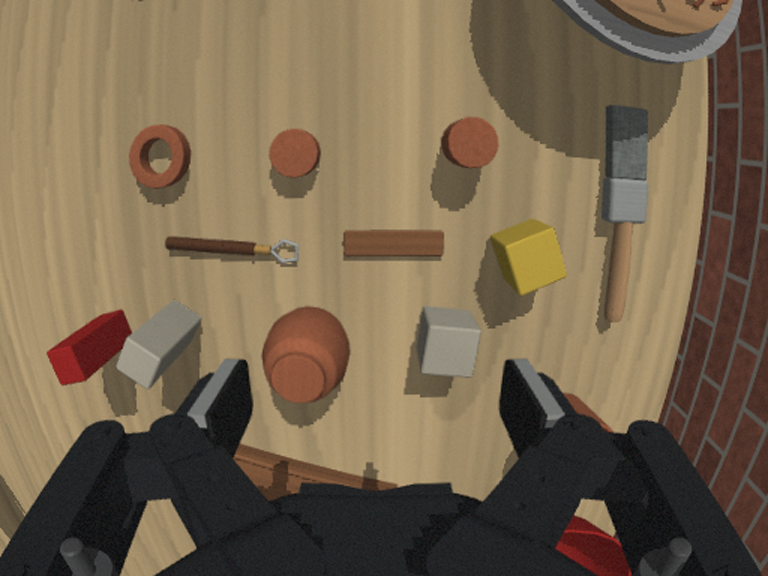

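View pics/side0.png

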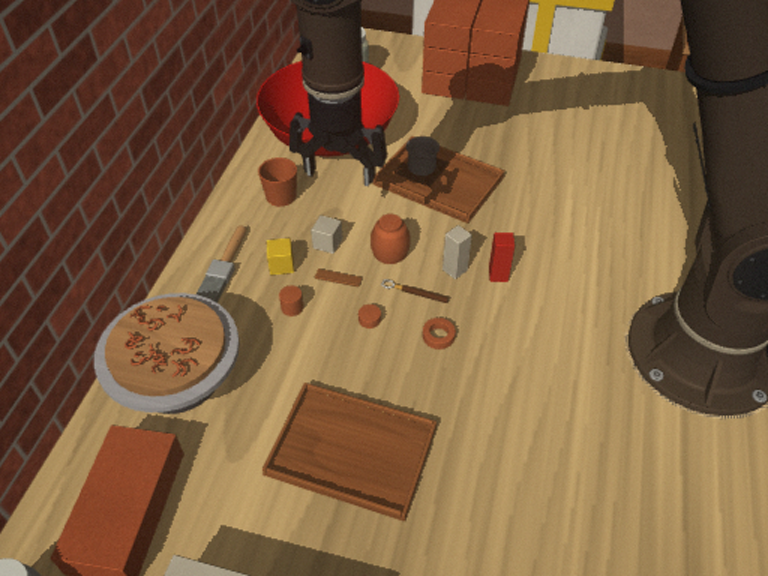

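Scene: the tray with the pipe is at −y (scene ~(305,205)), the plain tray at +y (565,405). Candidates in the wrist view:
- **Tall prop:** pale (160,340); red look-alike (90,350).
- **Short prop:** pale (450,340); yellow look-alike (528,257).
- **Spacers:** thick (470,142), thin (294,153). The flower pot at side (279,182) is not one.
- **Ring:** (160,156). **Pot:** (305,355).

I'll check the choice and measure in crops.

```bash
python3 - <<'E'
from h import *
crop('raw_wrist0.png','c1.png',(20,70,400,275),2.1)
a=cv2.imread('pics/raw_side0.png');b=cv2.imread('pics/raw_scene0.png')
f=lambda im,x,y,w,h,s:cv2.resize(im[y:y+h,x:x+w],None,fx=s,fy=s,interpolation=cv2.INTER_CUBIC)
m=np.zeros((600,800,3),np.uint8)
m[:300,:400]=f(a,240,80,100,75,4); m[:300,400:]=f(b,155,105,100,75,4)
m[300:,:400]=f(a,170,250,133,100,3)[:300,:400] if 0 else cv2.resize(a[250:350,170:303],(400,300),interpolation=cv2.INTER_CUBIC)
m[300:,400:]=cv2.resize(b[220:325,305:445],(400,300),interpolation=cv2.INTER_CUBIC)
cv2.imwrite('pics/c2.png',m)
E
```

```text
(no output)
```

View pics/c1.png

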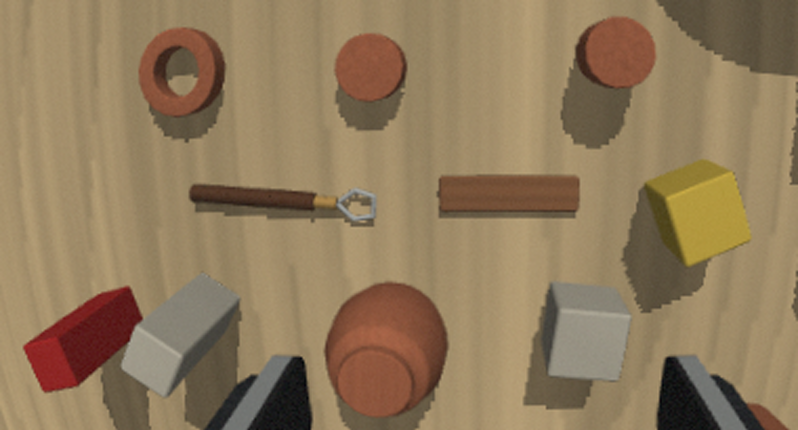

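View pics/c2.png

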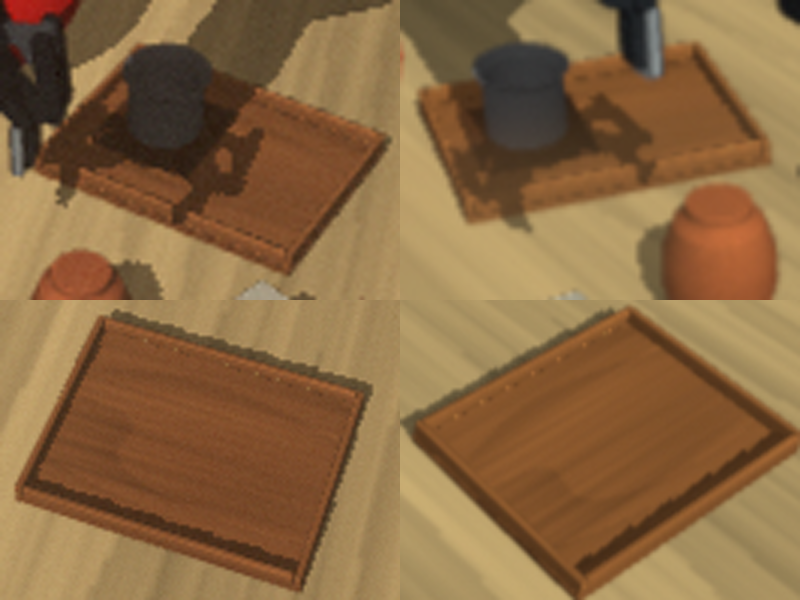

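c1 confirms: pale tall prop (182,335), pale short prop (587,330), thick (619,52), thin (371,67), ring (182,71), with the pot between the props at (387,350). c2 shows the pipe at left of its tray and the plain tray empty. Next I compute positions.

```bash
cat > m.py <<'E'
from h import *
from scipy.optimize import minimize
L=lambda n:{k:np.array(v) for k,v in json.load(open(n+'_cal.json')).items()}
def fproj(c,P):
    q=P@c['R'].T+c['t'];r=np.hypot(q[:,0],q[:,1]);th=np.arctan2(r,q[:,2])
    return np.stack([c['cx']+c['fx']*th*q[:,0]/r,c['cy']+c['fy']*th*q[:,1]/r],1)
def fitbox(c,mask,w,h,x0):
    S=np.array([[i,j,k] for i in(-w/2,w/2) for j in(-w/2,w/2) for k in(0,h)])
    def cost(p):
        a=p[2];R=np.array([[np.cos(a),-np.sin(a),0],[np.sin(a),np.cos(a),0],[0,0,1]])
        uv=fproj(c,S@R.T+[p[0],p[1],0]);m=np.zeros(mask.shape,np.uint8)
        cv2.fillConvexPoly(m,cv2.convexHull(np.round(uv*16).astype(np.int32)),1,shift=4)
        return -(m&mask).sum()/(m|mask).sum()
    return min((minimize(cost,[x0[0],x0[1],a],method='Nelder-Mead',options=dict(initial_simplex=np.array([[x0[0],x0[1],a],[x0[0]+.01,x0[1],a],[x0[0],x0[1]+.01,a],[x0[0],x0[1],a+.3]]))) for a in np.arange(0,1.57,.26)),key=lambda r:r.fun)
E
python3 - <<'E'
from m import *
w,s,d=L('wrist'),L('scene'),L('side')
c1=lambda x,y:(20+x/2.1,70+y/2.1)
for n,p,z in [('thick',(618,52),.038),('thin',(371,67),.02),('ring',(181,71),.018),('pottop',(375,383),.08)]:
    print(n,at(w,*c1(*p),z,True).round(4))
im=cv2.imread('pics/raw_wrist0.png');hsv=cv2.cvtColor(im,cv2.COLOR_BGR2HSV)
g=((hsv[...,1]<60)&(hsv[...,2]>75)).astype(np.uint8)
for n,roi,ww,h,x0 in [('tall',(75,195,140,262),.034,.095,(.45,-.06)),('short',(275,198,325,256),.044,.05,(.68,-.07))]:
    m=np.zeros_like(g);x,y,X,Y=roi;m[y:Y,x:X]=g[y:Y,x:X]
    k,lab,st,_=cv2.connectedComponentsWithStats(m);i=1+st[1:,4].argmax();m=(lab==i).astype(np.uint8);print(st[i])
    r=fitbox(w,m,ww,h,x0);print(n,r.x[:2].round(4),np.degrees(r.x[2]).round(1),r.fun)
a=lambda x,y:(240+x/4,80+y/4); b=lambda x,y:(155+x/4,105+y/4)
print('pipe',at(d,*a(167,66),.064).round(4),at(s,*b(121,65),.064).round(4))
print('traypipe side',[at(d,*a(*p),.02)[:2].round(3).tolist() for p in [(387,135),(288,256),(38,152),(140,45)]])
print('traypipe scene',[at(s,*b(*p),.02)[:2].round(3).tolist() for p in [(298,44),(369,143),(65,205),(19,90)]])
e=lambda x,y:(170+x*133/400,250+y/3); f=lambda x,y:(305+x*.35,220+y*.35)
print('plain side',[at(d,*e(*p),.02)[:2].round(3).tolist() for p in [(102,17),(368,88),(299,277),(18,187)]])
print('plain scene',[at(s,*f(*p),.02)[:2].round(3).tolist() for p in [(230,8),(398,133),(182,278),(16,125)]])
E
```

```text
thick [0.6963 0.0849 0.038 ]
thin [0.5615 0.0763 0.02  ]
ring [0.4416 0.0815 0.018 ]
pottop [ 0.5667 -0.0873  0.08  ]
[  77  200   57   59 1576]
tall [0.4744 0.0044] -63.0 0.0
[ 280  204   41   48 1562]
short [ 0.6311 -0.0156] -45.8 0.0
pipe [ 0.5589 -0.3349  0.064 ] [ 0.5607 -0.3246  0.064 ]
traypipe side [[0.388, -0.35], [0.437, -0.2], [0.642, -0.264], [0.597, -0.41]]
traypipe scene [[0.397, -0.341], [0.442, -0.194], [0.651, -0.255], [0.602, -0.408]]
plain side [[0.616, 0.242], [0.399, 0.252], [0.414, 0.412], [0.628, 0.397]]
plain scene [[0.408, 0.261], [0.418, 0.413], [0.629, 0.397], [0.623, 0.245]]m.py:13: RuntimeWarning: overflow encountered in scalar negative
  return -(m&mask).sum()/(m|mask).sum()
```

```bash
sed -i 's/return -(m&mask).sum()/return -float((m\&mask).sum())/' m.py
python3 - <<'E'
from m import *
w=L('wrist')
im=cv2.imread('pics/raw_wrist0.png');hsv=cv2.cvtColor(im,cv2.COLOR_BGR2HSV)
g=((hsv[...,1]<60)&(hsv[...,2]>75)).astype(np.uint8)
for n,roi,ww,h,x0 in [('tall',(75,195,140,262),.034,.095,(.48,-.04)),('short',(275,198,325,256),.044,.05,(.68,-.05))]:
    m=np.zeros_like(g);x,y,X,Y=roi;m[y:Y,x:X]=g[y:Y,x:X]
    k,lab,st,_=cv2.connectedComponentsWithStats(m);i=1+st[1:,4].argmax();m=(lab==i).astype(np.uint8)
    r=fitbox(w,m,ww,h,x0);print(n,r.x[:2].round(4),np.degrees(r.x[2]).round(1),r.fun)
# red
r=((hsv[...,1]>200)&((hsv[...,0]<6)|(hsv[...,0]>174))&(hsv[...,2]>60)).astype(np.uint8);m=np.zeros_like(r);m[195:265,25:92]=r[195:265,25:92]
q=fitbox(w,m,.034,.095,(.43,-.04));print('red',q.x[:2].round(4),np.degrees(q.x[2]).round(1),q.fun)
r=((hsv[...,1]>180)&(hsv[...,0]>20)&(hsv[...,0]<35)&(hsv[...,2]>60)).astype(np.uint8);m=np.zeros_like(r);m[140:205,315:390]=r[140:205,315:390]
q=fitbox(w,m,.044,.05,(.74,-.0));print('yel',q.x[:2].round(4),np.degrees(q.x[2]).round(1),q.fun)
E
```

```text
tall [ 0.4385 -0.0721] 42.9 -0.86016713091922
short [ 0.6852 -0.0804] -1.2 -0.8388829215896885
red [ 0.365  -0.0801] 121.4 -0.06459627329192547
yel [ 0.74 -0.  ] 0.0 -0.0
```

```bash
python3 - <<'E'
from m import *
w=L('wrist')
P={'tall':([(205,274),(240,303),(234,318),(167,394),(124,348),(137,325)],.034,.095,(.48,-.04)),
'short':([(551,283),(611,285),(629,316),(620,381),(551,377),(544,345)],.044,.05,(.68,-.05)),
'red':([(130,288),(142,323),(69,384),(46,391),(25,345),(60,317)],.034,.095,(.43,-.04)),
'yel':([(645,187),(706,160),(735,172),(750,240),(691,265),(655,222)],.044,.05,(.74,0))}
for n,(p,ww,h,x0) in P.items():
    m=np.zeros((384,512),np.uint8);cv2.fillPoly(m,[np.round((np.array(p)/2.1+[20,70])*16).astype(np.int32)],1,shift=4)
    r=fitbox(w,m,ww,h,x0);print(n,r.x[:2].round(4),np.degrees(r.x[2]).round(1),r.fun)
E
```

```text
tall [ 0.4391 -0.0756] 48.5 -0.8409331919406151
short [ 0.686  -0.0804] 179.9 -0.9232432432432433
red [ 0.3619 -0.0794] 117.5 -0.8819530284301607
yel [ 0.7506 -0.0043] 27.2 -0.8731381612737545
```

step_arm([
  [17, 14.4, 20, 0, 0],
  [17, 14.4, 20, 0, 0],
  [17, 14.4, 20, 0, 0],
  [17, 14.4, 20, 0, 0],
  [17, 14.4, 20, 0, 0],
  [0, 0, 0, 0, 0],
  [0, 0, 0, 0, 0],
])

```text
time_s: 0.73
tcp_pos: [0.6961, 0.0863, 0.1291]
ee_rot: [-0.001, 0.706, 0.708, -0.001]
wrist_force: [0.0, 0.5, 0.7]
grip_width: 0.0854
grasp_force: 0.0
```

```bash
python3 - <<'E'
from m import *
c=get_calibration('wrist');save('wrist','w1.png');json.dump({k:np.array(v).tolist() for k,v in c.items()},open('w1_cal.json','w'))
s=state();t=s['tcp_pos'];print(t,s['time_s'])
for z in(t[2],.038): print(fproj(L('w1'),np.array([[t[0],t[1],z]]))*1.5)
print(fproj(L('w1'),np.array([[.6963,.0849,.038]]))*1.5)
d=L('side');print(at(d,110,232,.03))
E
```

```text
[0.69657948 0.08480229 0.13058931] 0.7833
[[375.92712934 376.38580047]]
[[376.3546988 294.9984033]]
[[375.8448217  294.82677125]]
[0.85777033 0.2412443  0.03      ]
```

View pics/w1.png

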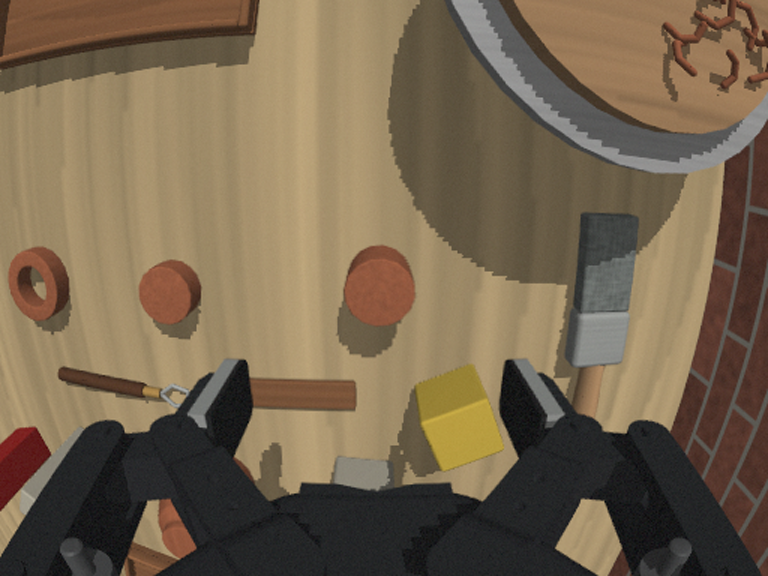

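w1: the thick spacer's top is centred at (380,291), about 2–3 mm from the target axis; nothing is within the finger span, and the yellow block at (458,415) is clear. I'll grasp it high, leaving the bottom free for the pipe.

step_arm([
  [2, 2.5, 30, 0, 0],
  [0, 0, 36, 0, 0],
  [0, 0, 30, 0, 0],
  [0, 0, 16.5, 0, 0],
  [0, 0, 0, 0, 0],
  [0, 0, 0, 0, 150],
  [0, 0, 0, 0, 255],
  [0, 0, 0, 0, 255],
  [0, 0, 0, 0, 255],
  [0, 0, 0, 0, 255],
  [0, 0, 0, 0, 255],
  [0, 0, 0, 0, 255],
  [0, 0, 0, 0, 255],
  [0, 0, 0, 0, 255],
])

```text
time_s: 1.95
tcp_pos: [0.7009, 0.087, 0.0214]
ee_rot: [0.001, 0.707, 0.707, 0.001]
wrist_force: [-1.3, -0.7, 8.3]
grip_width: 0.0377
grasp_force: 59.5
```

step_arm([
  [0, 0, -25, 0, 255],
  [0, 0, -38, 0, 255],
  [0, 0, -40, 0, 255],
  [0, 0, -40, 0, 255],
  [0, 0, -38, 0, 255],
  [-37.5, -10.8, 0, 0, 255],
  [-37.5, -10.8, 0, 0, 255],
  [-37.5, -10.8, 0, 0, 255],
  [-37.5, -10.8, 0, 0, 255],
  [-37.5, -10.8, 0, 0, 255],
  [-37.5, -10.8, 0, 0, 255],
  [-37.5, -10.8, 0, 0, 255],
  [-37.5, -10.8, 0, 0, 255],
  [-37.5, -10.8, 0, 0, 255],
  [-37.5, -10.8, 0, 0, 255],
  [-37.5, -10.8, 0, 0, 255],
  [-37.5, -10.8, 0, 0, 255],
  [-37.5, -10.8, 0, 0, 255],
  [0, 0, 0, 0, 255],
  [0, 0, 0, 0, 255],
])

```text
time_s: 3.62
tcp_pos: [0.557, -0.4044, 0.2006]
ee_rot: [0.001, 0.709, 0.705, -0.001]
wrist_force: [0.4, 1.4, -1.5]
grip_width: 0.0378
grasp_force: 60.4
```

```bash
python3 - <<'E'
from m import *
c=get_calibration('wrist');save('wrist','w2.png');json.dump({k:np.array(v).tolist() for k,v in c.items()},open('w2_cal.json','w'))
s=state();t=s['tcp_pos'];print(t,s['ee_rot'],s['time_s'],s['grip_width'],s['wrist_force'])
print(fproj(L('w2'),np.array([[.56,-.33,.064]]))*1.5)
E
```

```text
[ 0.55852919 -0.40157542  0.20052217] [4.33452304e-04 7.07953085e-01 7.06259316e-01 1.43969469e-04] 3.6667 0.037891788872317714 [-0.33149604  0.72081306 -1.21553311]
[[379.13935176 153.54438556]]
```

View pics/w2.png

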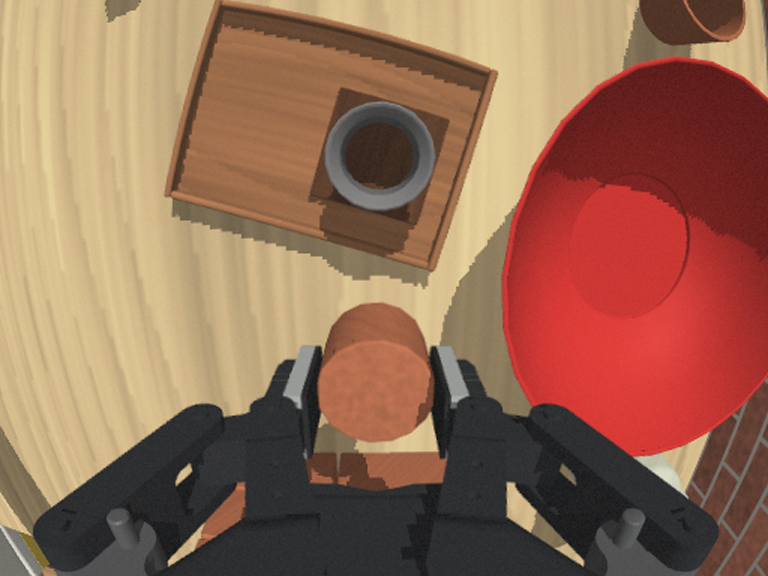

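w2: the pipe rim is centred at (380,155). The disc is held upright, its top centred at (376,390). The tray corners are about (222,2), (496,72), (432,270), (168,195).

```bash
python3 - <<'E'
from m import *
c=L('w2')
A=lambda u,v,z:at(c,u/1.5,v/1.5,z,True).round(4)
print('pipe',A(380,155.5,.064),'disc',A(376,390,.217))
P=[A(*p,.02) for p in[(222,3),(496,73),(433,268),(168,194)]];print(P,np.mean(P,0))
E
```

```text
pipe [ 0.5605 -0.3312  0.064 ] disc [ 0.5575 -0.4028  0.217 ]
[array([ 0.4444, -0.208 ,  0.02  ]), array([ 0.6451, -0.268 ,  0.02  ]), array([ 0.6005, -0.4146,  0.02  ]), array([ 0.3973, -0.3533,  0.02  ])] [ 0.521825 -0.310975  0.02    ]
```

step_arm([
  [24, 1, 0, 0, 255],
  [24, 1, 0, 0, 255],
  [23.5, 0.7, 0, 0, 255],
  [0, 0, 25, 0, 255],
  [0, 0, 30, 0, 255],
  [0, 0, 25, 0, 255],
  [0, 0, 15, 0, 255],
  [0, 0, 0, 0, 255],
  [0, 0, 0, 0, 255],
  [0, 0, 10, 0, 255],
  [0, 0, 10, 0, 255],
  [0, 0, 10, 0, 255],
  [0, 0, 8, 0, 255],
  [0, 0, 0, 0, 255],
  [0, 0, 0, 0, 255],
])

```text
time_s: 4.92
tcp_pos: [0.5613, -0.3289, 0.0661]
ee_rot: [-0.001, 0.707, 0.707, -0.0]
wrist_force: [-0.3, -0.4, -0.6]
grip_width: 0.0378
grasp_force: 60.4
```

step_arm([
  [0, 0, 0, 0, 110],
  [0, 0, 0, 0, 60],
  [0, 0, 0, 0, 0],
  [0, 0, 0, 0, 0],
  [0, 0, -20, 0, 0],
  [0, 0, -40, 0, 0],
  [0, 0, -40, 0, 0],
  [-20, 0, -30, 0, 0],
  [-25, 0, 0, 0, 0],
  [-25, 0, 0, 0, 0],
  [0, 0, 0, 0, 0],
  [0, 0, 0, 0, 0],
])

```text
time_s: 5.92
tcp_pos: [0.5609, -0.4009, 0.1969]
ee_rot: [0.0, 0.708, 0.706, -0.0]
wrist_force: [-0.0, -0.2, -0.4]
grip_width: 0.0851
grasp_force: 0.0
```

```bash
python3 - <<'E'
from m import *
c=get_calibration('wrist');save('wrist','w3.png',4,(180,40,330,150));json.dump({k:np.array(v).tolist() for k,v in c.items()},open('w3_cal.json','w'))
s=state();print(s['tcp_pos'],s['time_s'])
E
```

```text
[ 0.56148852 -0.39918078  0.19666294] 5.9667
```

View pics/w3.png

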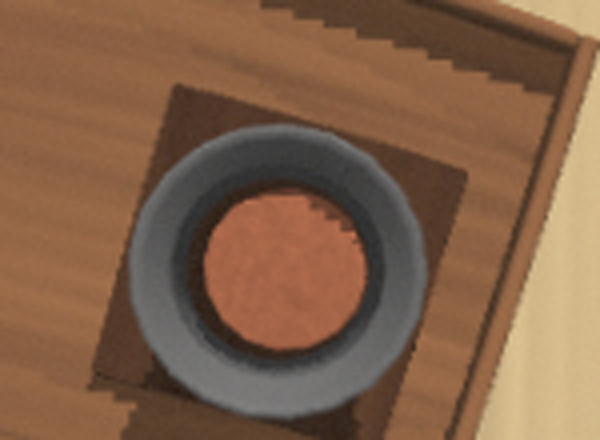

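w3: the thick spacer lies flat in the bore at (285,272), inside the rim centred at (278,272). Next I place the camera straight above the thin spacer.

step_arm([
  [40, 0, 0, 0, 0],
  [40, 0, 0, 0, 0],
  [40, 0, 0, 0, 0],
  [40, 0, 0, 0, 0],
  [40, 0, 0, 0, 0],
  [40, 0, 0, 0, 0],
  [40, 0, 0, 0, 0],
  [40, 0, 0, 0, 0],
  [40, 0, 0, 0, 0],
  [40, 0, 0, 0, 0],
  [0, 0, 0, 0, 0],
  [0, 0, 0, 0, 0],
])

```text
time_s: 6.97
tcp_pos: [0.5612, 0.0058, 0.1969]
ee_rot: [-0.001, 0.704, 0.71, 0.0]
wrist_force: [-0.3, -1.3, -0.5]
grip_width: 0.0857
grasp_force: 0.0
```

```bash
cat >> m.py <<'E'
def blob(im,uv,kind,r=45):
    hsv=cv2.cvtColor(im,cv2.COLOR_BGR2HSV).astype(int);h,s,v=hsv[...,0],hsv[...,1],hsv[...,2]
    g=((h<11)|(h>172))&(s>110)&(v>110) if kind=='clay' else (s<60)&(v>75)
    m=np.zeros(g.shape,np.uint8);x,y=int(uv[0]),int(uv[1]);m[max(0,y-r):y+r,max(0,x-r):x+r]=g[max(0,y-r):y+r,max(0,x-r):x+r]
    n,lab,st,ce=cv2.connectedComponentsWithStats(m);i=1+st[1:,4].argmax()
    return (lab==i).astype(np.uint8),st[i],ce[i]
def snap(name):
    c=get_calibration('wrist');im=grab_frame('wrist')[:,:,::-1].copy();cv2.imwrite(f'pics/raw_{name}.png',im)
    json.dump({k:np.array(v).tolist() for k,v in c.items()},open(name+'_cal.json','w'));return L(name),im
E
python3 - <<'E'
from m import *
c,im=snap('w4');s=state();print(s['tcp_pos'],s['time_s'])
for n,x,y,z in[('thin',.5615,.0763,.02),('ring',.4416,.0815,.018)]:
    uv=fproj(c,np.array([[x,y,z]]))[0];m,st,ce=blob(im,uv,'clay');(cc,rr)=cv2.minEnclosingCircle(cv2.findContours(m,0,2)[0][0])
    print(n,uv,st,ce,cc,rr,at(c,*ce,z,True).round(4),at(c,*cc,z,True).round(4))
cv2.imwrite('pics/w4.png',cv2.resize(im,None,fx=1.5,fy=1.5))
E
```

```text
[0.5613046  0.00288857 0.19682309] 7.0167
thin [250.85432302 106.51466349] [ 231   88   36   36 1008] [248.51488095 105.90972222] (248.5, 106.0) 18.062490463256836 [0.559  0.0769 0.02  ] [0.559  0.0768 0.02  ]
ring [142.66443172 104.59160252] [ 118   81   44   48 1070] [139.78598131 104.39719626] (140.00897216796875, 103.87846374511719) 24.308578491210938 [0.4381 0.0819 0.018 ] [0.4384 0.0825 0.018 ]
```

View pics/w4.png

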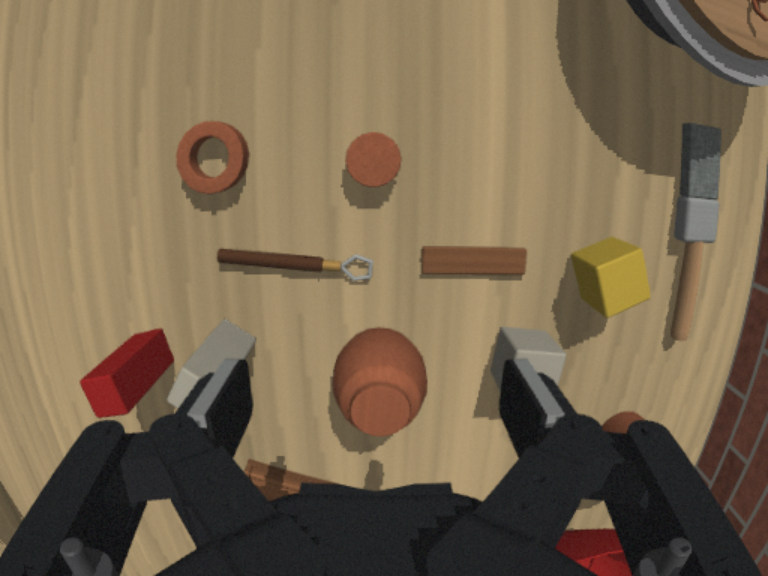

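w4: the thin spacer's top is at (373,159), clear on both sides. I'll grasp it high.

step_arm([
  [24, -0.5, 30, 0, 0],
  [25, -0.5, 30, 0, 0],
  [25, -0.5, 30, 0, 0],
  [0, 0, 35, 0, 0],
  [0, 0, 30, 0, 0],
  [0, 0, 20, 0, 0],
  [0, 0, 15, 0, 0],
  [0, 0, 0, 0, 0],
  [0, 0, 0, 0, 150],
  [0, 0, 0, 0, 255],
  [0, 0, 0, 0, 255],
  [0, 0, 0, 0, 255],
  [0, 0, 0, 0, 255],
  [0, 0, 0, 0, 255],
  [0, 0, 0, 0, 255],
  [0, 0, 0, 0, 255],
  [0, 0, 0, 0, 255],
])

```text
time_s: 8.43
tcp_pos: [0.5612, 0.0749, 0.0085]
ee_rot: [0.001, 0.707, 0.707, 0.001]
wrist_force: [-1.8, -0.7, 9.4]
grip_width: 0.0376
grasp_force: 58.9
```

step_arm([
  [0, 0, -20, 0, 255],
  [0, 0, -35, 0, 255],
  [0, 0, -40, 0, 255],
  [0, 0, -40, 0, 255],
  [0, 0, -25, 0, 255],
  [-37, 0, 0, 0, 255],
  [-37, 0, 0, 0, 255],
  [-37, 0, 0, 0, 255],
  [-37, 0, 0, 0, 255],
  [-37, 0, 0, 0, 255],
  [-37, 0, 0, 0, 255],
  [-37, 0, 0, 0, 255],
  [-37, 0, 0, 0, 255],
  [-37, 0, 0, 0, 255],
  [-37, 0, 0, 0, 255],
  [-37, 0, 0, 0, 255],
  [0, 0, 0, 0, 255],
  [0, 0, 0, 0, 255],
  [0, 0, 0, 0, 255],
])

```text
time_s: 10.02
tcp_pos: [0.5603, -0.3316, 0.1672]
ee_rot: [0.0, 0.707, 0.707, 0.0]
wrist_force: [0.8, 1.3, 0.2]
grip_width: 0.0373
grasp_force: 60.3
```

```bash
python3 - <<'E'
from m import *
c,im=snap('w5');s=state();t=s['tcp_pos'];print(t,s['time_s'],s['grip_width'])
uv=fproj(c,np.array([[t[0],t[1],t[2]+.0115]]))[0];m,st,ce=blob(im,uv,'clay',60);print(uv,st,ce,at(c,*ce,t[2]+.0115,True))
E
```

```text
[ 0.56065429 -0.33060025  0.16719105] 10.0667 0.036952445694403216
[250.3795546  255.99827627] [ 213  195   75   88 4981] [249.67717326 240.79602489] [ 0.56030746 -0.32208922  0.17869105]
```

step_arm([
  [-2.5, 0, 30, 0, 255],
  [0, 0, 30, 0, 255],
  [0, 0, 18, 0, 255],
  [0, 0, 0, 0, 255],
  [0, 0, 8, 0, 255],
  [0, 0, 8, 0, 255],
  [0, 0, 6, 0, 255],
  [0, 0, 3, 0, 255],
  [0, 0, 0, 0, 255],
  [0, 0, 0, 0, 255],
])

```text
time_s: 10.9
tcp_pos: [0.5605, -0.3347, 0.0642]
ee_rot: [0.0, 0.707, 0.707, 0.0]
wrist_force: [0.9, 0.2, -0.4]
grip_width: 0.0372
grasp_force: 60.3
```

step_arm([
  [0, 0, 1.5, 0, 255],
  [0, 0, 0, 0, 110],
  [0, 0, 0, 0, 60],
  [0, 0, 0, 0, 0],
  [0, 0, 0, 0, 0],
  [0, 0, -20, 0, 0],
  [0, 0, -40, 0, 0],
  [0, 0, -40, 0, 0],
  [-20, 0, -30, 0, 0],
  [-22, 0, 0, 0, 0],
  [-22, 0, 0, 0, 0],
  [0, 0, 0, 0, 0],
  [0, 0, 0, 0, 0],
])

```text
time_s: 11.98
tcp_pos: [0.5594, -0.4001, 0.1922]
ee_rot: [0.0, 0.708, 0.706, -0.0]
wrist_force: [0.3, 1.6, -0.5]
grip_width: 0.0852
grasp_force: 0.0
```

```bash
python3 - <<'E'
from m import *
save('wrist','w6.png',4,(180,40,330,150))
s=state();print(s['tcp_pos'],s['time_s'])
E
```

```text
[ 0.56003154 -0.39845846  0.19199944] 12.0333
```

View pics/w6.png

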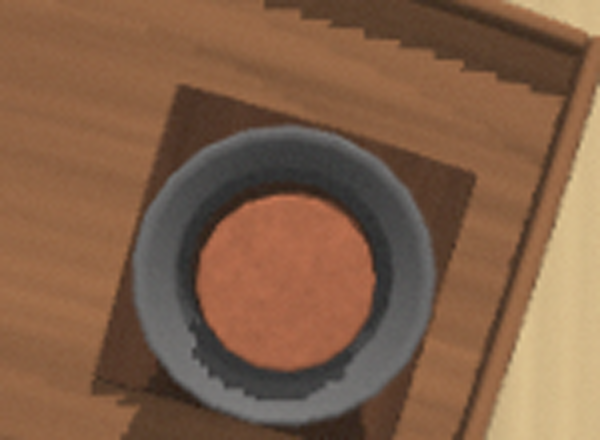

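w6: the thin spacer lies flat on top, proud of the rim, at (287,283). Next is the tall prop; I put the camera above it.

step_arm([
  [31, -15, 0, 0, 0],
  [31, -15, 0, 0, 0],
  [31, -15, 0, 0, 0],
  [31, -15, 0, 0, 0],
  [31, -15, 0, 0, 0],
  [31, -15, 0, 0, 0],
  [31, -15, 0, 0, 0],
  [31, -15, -10, 0, 0],
  [0, 0, 0, 0, 0],
  [0, 0, 0, 0, 0],
])

```text
time_s: 12.87
tcp_pos: [0.44, -0.1477, 0.2029]
ee_rot: [0.0, 0.705, 0.709, 0.001]
wrist_force: [0.1, -0.7, 0.7]
grip_width: 0.0855
grasp_force: 0.0
```

```bash
python3 - <<'E'
from m import *
c,im=snap('w7');s=state();t=s['tcp_pos'];print(t,s['time_s'])
uv=fproj(c,np.array([[.439,-.075,.06]]))[0]
x,y=map(int,uv);print(uv);x0=max(0,x-95);y0=max(0,y-70);print(x0,y0)
cv2.imwrite('pics/w7.png',cv2.resize(im[y0:y0+140,x0:x0+190],None,fx=4,fy=4,interpolation=cv2.INTER_CUBIC))
E
```

```text
[ 0.44039337 -0.14928322  0.20269817] 12.9167
[249.19111202 104.48172269]
154 34
```

View pics/w7.png

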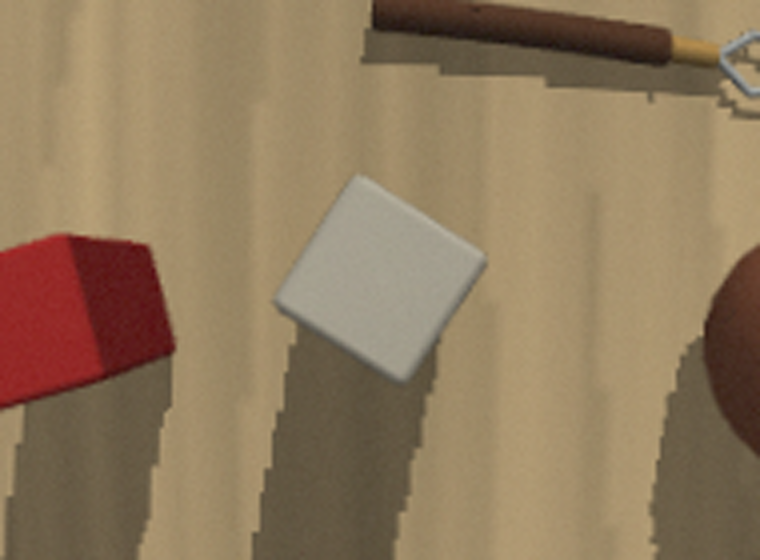

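w7: the pale tall prop stands upright, its top corners at (358,175), (487,262), (404,382), (275,302). The red look-alike is at left (110,320) and the pot at right.

```bash
python3 - <<'E'
from m import *
c=L('w7');P=np.array([at(c,154+u/4,34+v/4,.095,True)[:2] for u,v in[(358,175),(487,262),(404,382),(275,302)]])
print(P.round(4),P.mean(0));d=np.diff(np.vstack([P,P[:1]]),axis=0);print(np.hypot(*d.T),np.degrees(np.arctan2(d[:,1],d[:,0])))
c,im=L('w4'),cv2.imread('pics/raw_w4.png')
print(state()['tcp_pos'],state()['ee_rot'])
E
```

```text
[[ 0.4343 -0.0524]
 [ 0.461  -0.0703]
 [ 0.444  -0.0958]
 [ 0.4172 -0.0789]] [ 0.43913153 -0.07434665]
[0.03218057 0.03059265 0.03171437 0.03159952] [ -33.87754563 -123.67007155  147.93210534   57.19737376]
[ 0.44039337 -0.14928322  0.20269817] [3.59793195e-04 7.06149066e-01 7.08063026e-01 3.42565996e-04]
```

step_arm([
  [37.5, -0.6, 0, 0, 0],
  [37.5, -0.6, 0, 0, 0],
  [0, 0, 7, -7.1, 0],
  [0, 0, 7, -7.1, 0],
  [0, 0, 7, -7.1, 0],
  [0, 0, 7, -7.1, 0],
  [0, 0, 7, -7.1, 0],
  [0, 0, 7, -7.1, 0],
  [0, 0, 7, -7, 0],
  [0, 0, 7, -7, 0],
  [0, 0, 0, 0, 0],
  [0, 0, 25, 0, 0],
  [0, 0, 30, 0, 0],
  [0, 0, 30, 0, 0],
  [0, 0, 16, 0, 0],
  [0, 0, 0, 0, 0],
])

```text
time_s: 14.25
tcp_pos: [0.4374, -0.0758, 0.0426]
ee_rot: [-0.003, 0.29, 0.957, -0.001]
wrist_force: [0.3, 0.9, 0.8]
grip_width: 0.0851
grasp_force: 0.0
```

step_arm([
  [0, 0, 0, 0, 120],
  [0, 0, 0, 0, 255],
  [0, 0, 0, 0, 255],
  [0, 0, 0, 0, 255],
  [0, 0, 0, 0, 255],
  [0, 0, 0, 0, 255],
  [0, 0, 0, 0, 255],
  [0, 0, 0, 0, 255],
  [0, 0, 0, 0, 255],
  [0, 0, -20, 0, 255],
  [0, 0, -35, 0, 255],
  [0, 0, -35, 0, 255],
  [0, 0, 0, 0, 255],
  [0, 0, 0, 0, 255],
])

```text
time_s: 15.42
tcp_pos: [0.4406, -0.0757, 0.1375]
ee_rot: [0.003, 0.288, 0.958, 0.0]
wrist_force: [-0.9, -0.5, -3.2]
grip_width: 0.0335
grasp_force: 60.3
```

step_arm([
  [-20.6, -23.8, 0, 0, 255],
  [-20.6, -23.8, 0, 0, 255],
  [-20.6, -23.8, 0, 0, 255],
  [-20.6, -23.8, 0, 0, 255],
  [-20.6, -23.8, 0, 0, 255],
  [-20.6, -23.8, 0, 0, 255],
  [-20.6, -23.8, 0, 0, 255],
  [0, 0, 0, -5.8, 255],
  [0, 0, 0, -5.8, 255],
  [0, 0, 0, -5.8, 255],
  [0, 0, 25, 0, 255],
  [0, 0, 25, 0, 255],
  [0, 0, 20, 0, 255],
  [0, 0, 0, 0, 255],
  [0, 0, 0, 0, 255],
])

```text
time_s: 16.67
tcp_pos: [0.4663, -0.2933, 0.0638]
ee_rot: [-0.002, 0.139, 0.99, 0.001]
wrist_force: [-0.1, -0.5, -0.5]
grip_width: 0.0335
grasp_force: 60.1
```

step_arm([
  [0, 0, 4, 0, 255],
  [0, 0, 3, 0, 255],
  [0, 0, 2, 0, 255],
  [0, 0, 2, 0, 255],
  [0, 0, 0, 0, 255],
  [0, 0, 0, 0, 255],
])

```text
time_s: 17.17
tcp_pos: [0.4678, -0.2941, 0.0546]
ee_rot: [0.0, 0.139, 0.99, -0.0]
wrist_force: [1.5, -0.4, -1.1]
grip_width: 0.0333
grasp_force: 60.1
```

step_arm([
  [0, 0, 1.5, 0, 255],
  [0, 0, 1, 0, 255],
  [0, 0, 0, 0, 255],
  [0, 0, 0, 0, 255],
])

```text
time_s: 17.5
tcp_pos: [0.468, -0.2941, 0.0526]
ee_rot: [0.0, 0.139, 0.99, -0.0]
wrist_force: [-2.3, 1.8, 7.0]
grip_width: 0.0332
grasp_force: 61.2
```

step_arm([
  [0, 0, 0, 0, 120],
  [0, 0, 0, 0, 60],
  [0, 0, 0, 0, 60],
  [0, 0, 0, 0, 60],
  [0, 0, -15, 0, 60],
  [0, 0, -35, 0, 60],
  [0, 0, -40, 0, 60],
  [0, 0, -40, 0, 0],
  [0, 0, -20, 7, 0],
  [0, 0, 0, 7.1, 0],
  [0, 0, 0, 7.1, 0],
  [0, 0, 0, 7.1, 0],
  [0, 0, 0, 7.1, 0],
  [0, 0, 0, 7.1, 0],
  [0, 0, 0, 7.1, 0],
  [0, 0, 0, 7.1, 0],
  [0, 0, 0, 7.1, 0],
  [0, 0, 0, 7.1, 0],
  [0, 0, 0, 2.6, 0],
  [0, 0, 0, 0, 0],
])

```text
time_s: 19.17
tcp_pos: [0.4678, -0.2938, 0.2017]
ee_rot: [-0.0, 0.705, 0.709, -0.0]
wrist_force: [-0.1, 0.3, 0.7]
grip_width: 0.0854
grasp_force: 0.0
```

step_arm([
  [20, 31.1, 0, 0, 0],
  [20, 31.1, 0, 0, 0],
  [20, 31.1, 0, 0, 0],
  [20, 31.1, 0, 0, 0],
  [20, 31.1, 0, 0, 0],
  [20, 31.1, 0, 0, 0],
  [20, 31.1, 0, 0, 0],
  [0, 0, 0, 0, 0],
  [0, 0, 0, 0, 0],
])

```text
time_s: 19.92
tcp_pos: [0.6856, -0.1492, 0.2007]
ee_rot: [-0.001, 0.702, 0.712, 0.0]
wrist_force: [-1.0, -0.0, -0.3]
grip_width: 0.0854
grasp_force: 0.0
```

```bash
python3 - <<'E'
from m import *
c,im=snap('w8');s=state();t=s['tcp_pos'];print(t,s['time_s'])
uv=fproj(c,np.array([[.686,-.08,.05]]))[0];x,y=map(int,uv);x0=max(0,x-75);y0=max(0,y-55);print(uv,x0,y0)
a=cv2.resize(im[y0:y0+110,x0:x0+150],None,fx=4,fy=4,interpolation=cv2.INTER_CUBIC)
b=grab_frame('side')[:,:,::-1][80:155,240:290]
b=cv2.resize(grab_frame('side')[:,:,::-1][75:185,240:290],None,fx=4,fy=4,interpolation=cv2.INTER_CUBIC)
b=cv2.resize(grab_frame('side')[:,:,::-1][80:152,240:340],(600,432),interpolation=cv2.INTER_CUBIC)
cv2.imwrite('pics/w8.png',np.vstack([a[:,:600],b])[:,:]) ; cv2.imwrite('pics/w8.png',np.hstack([a[:,:500],cv2.resize(b,(300,216))[[*range(216)]+[0]*224]]))
E
```

```text
[ 0.68436799 -0.15153651  0.2010173 ] 19.9667
[251.54931054 108.13861079] 176 53
```

View pics/w8.png

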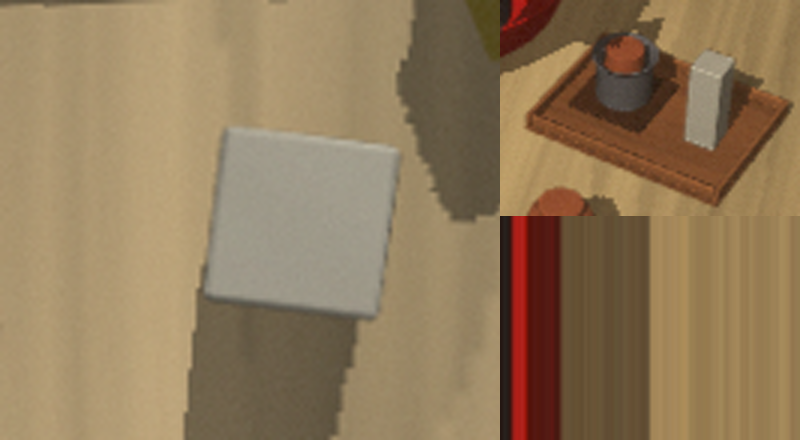

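w8: the short prop's top corners are (226,127), (399,151), (377,318), (206,294), yaw about −8°. The side inset shows the pipe tray done: thin spacer proud in the pipe, tall prop upright.

step_arm([
  [35.5, 0.8, 15, 0, 0],
  [35.5, 0.8, 20, 0, 0],
  [0, 0, 25, 4, 0],
  [0, 0, 25, 3.9, 0],
  [0, 0, 0, 0, 0],
  [0, 0, 30, 0, 0],
  [0, 0, 30, 0, 0],
  [0, 0, 20, 0, 0],
  [0, 0, 14, 0, 0],
  [0, 0, 0, 0, 0],
  [0, 0, 0, 0, 120],
  [0, 0, 0, 0, 255],
  [0, 0, 0, 0, 255],
  [0, 0, 0, 0, 255],
  [0, 0, 0, 0, 255],
  [0, 0, 0, 0, 255],
  [0, 0, 0, 0, 255],
  [0, 0, 0, 0, 255],
])

```text
time_s: 21.62
tcp_pos: [0.6865, -0.0813, 0.0249]
ee_rot: [0.001, 0.751, 0.66, 0.001]
wrist_force: [-0.6, 0.1, 6.4]
grip_width: 0.0427
grasp_force: 62.6
```

step_arm([
  [0, 0, -20, 0, 255],
  [0, 0, -35, -4, 255],
  [0, 0, -40, 0, 255],
  [0, 0, -40, 0, 255],
  [0, 0, -10, 0, 255],
  [36.2, -12.3, 0, 0, 255],
  [36.2, -12.3, 0, 0, 255],
  [36.2, -12.3, 0, 0, 255],
  [36.2, -12.3, 0, 0, 255],
  [36.2, -12.3, 0, 0, 255],
  [36.2, -12.3, 0, 0, 255],
  [36.2, -12.3, 0, 0, 255],
  [36.2, -12.3, 0, 0, 255],
  [36.2, -12.3, 0, 0, 255],
  [36.2, -12.3, 0, 0, 255],
  [36.2, -12.3, 0, 0, 255],
  [0, 0, 25, 0, 255],
  [0, 0, 0, 0, 255],
  [0, 0, 0, 0, 255],
])

```text
time_s: 23.2
tcp_pos: [0.5729, 0.3241, 0.142]
ee_rot: [0.0, 0.727, 0.686, -0.001]
wrist_force: [0.5, -1.1, -1.2]
grip_width: 0.0429
grasp_force: 61.5
```

```bash
python3 - <<'E'
from m import *
c,im=snap('w9');s=state();t=s['tcp_pos'];print(t,s['time_s'],s['grip_width'])
cv2.imwrite('pics/w9.png',cv2.resize(im,None,fx=1.5,fy=1.5))
E
```

```text
[0.57410723 0.32343293 0.14309365] 23.25 0.04293108455476815
```

View pics/w9.png

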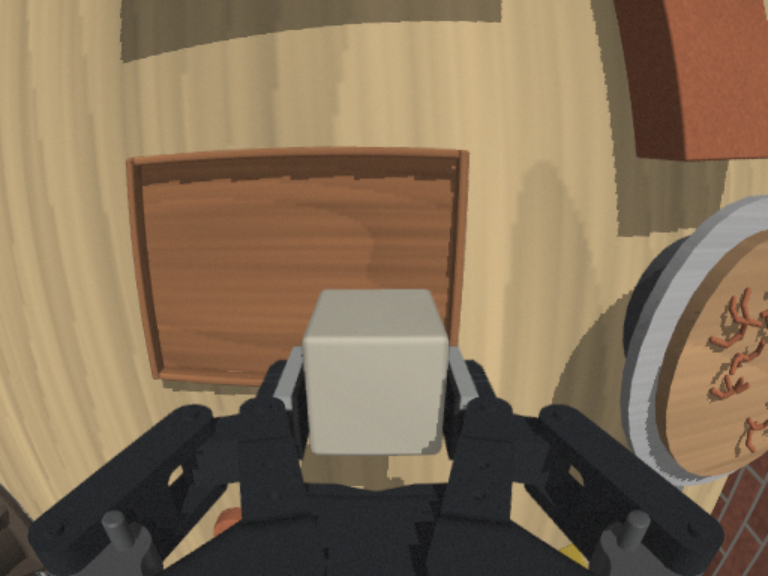

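```bash
python3 - <<'E'
from m import *
c=L('w9')
for p in [(129,160),(468,151),(155,378)]: print(at(c,p[0]/1.5,p[1]/1.5,.02,True).round(3))
E
```

```text
[0.419 0.412 0.02 ]
[0.632 0.398 0.02 ]
[0.407 0.257 0.02 ]
```

w9: the prop is held upright and the tray corners give a centre of (0.520, 0.328). The prop is over the right half, so I lower it.

step_arm([
  [0, 0, 25, 0, 255],
  [0, 0, 35, 0, 255],
  [0, 0, 30, 0, 255],
  [0, 0, 14, 0, 255],
  [0, 0, 0, 0, 255],
  [0, 0, 2, 0, 255],
  [0, 0, 2, 0, 255],
  [0, 0, 2, 0, 255],
  [0, 0, 0, 0, 255],
  [0, 0, 0, 0, 255],
])

```text
time_s: 24.08
tcp_pos: [0.5743, 0.3247, 0.0338]
ee_rot: [0.0, 0.728, 0.686, 0.001]
wrist_force: [0.3, 0.3, -2.3]
grip_width: 0.0427
grasp_force: 61.6
```

step_arm([
  [0, 0, 1.5, 0, 255],
  [0, 0, 1.2, 0, 255],
  [0, 0, 0, 0, 255],
  [0, 0, 0, 0, 255],
])

```text
time_s: 24.42
tcp_pos: [0.5741, 0.3247, 0.031]
ee_rot: [0.0, 0.728, 0.686, 0.0]
wrist_force: [-1.5, -1.0, 5.4]
grip_width: 0.0431
grasp_force: 62.4
```

step_arm([
  [0, 0, 0, 0, 110],
  [0, 0, 0, 0, 50],
  [0, 0, 0, 0, 50],
  [0, 0, 0, 0, 50],
  [0, 0, -15, 0, 50],
  [0, 0, -35, 0, 50],
  [0, 0, -40, 0, 0],
  [0, 0, -30, 0, 0],
  [-35.8, -17.2, 0, 0, 0],
  [-35.8, -17.2, 0, 0, 0],
  [-35.8, -17.2, 0, 0, 0],
  [-35.8, -17.2, 0, 0, 0],
  [-35.8, -17.2, 0, 0, 0],
  [-35.8, -17.2, 0, 0, 0],
  [-35.8, -17.2, 0, 0, 0],
  [0, 0, 0, 0, 0],
  [0, 0, 0, 0, 0],
])

```text
time_s: 25.83
tcp_pos: [0.438, 0.0794, 0.1504]
ee_rot: [0.0, 0.729, 0.684, -0.0]
wrist_force: [0.7, 0.9, -0.0]
grip_width: 0.0856
grasp_force: 0.0
```

```bash
python3 - <<'E'
from m import *
c,im=snap('w10');s=state();t=s['tcp_pos'];print(t,s['ee_rot'],s['time_s'])
uv=fproj(c,np.array([[.4383,.0822,.018]]))[0];m,st,ce=blob(im,uv,'clay',40);cnt=max(cv2.findContours(m,0,2)[0],key=len);cc,rr=cv2.minEnclosingCircle(cnt)
print(uv,st,ce,cc,rr,at(c,*cc,.014,True).round(4))
E
```

```text
[0.43902285 0.081159   0.15053884] [2.34057780e-04 7.28311320e-01 6.85246115e-01 5.72921860e-04] 25.8833
[250.11403777 178.82609684] [ 220  148   57   58 1649] [247.63432383 176.70285021] (247.7374725341797, 176.5638427734375) 28.65340805053711 [0.4361 0.0835 0.014 ]
```

step_arm([
  [1.3, -1.8, 30, 0, 0],
  [0, 0, 38, 0, 0],
  [0, 0, 38, 0, 0],
  [0, 0, 25, 0, 0],
  [0, 0, 12.5, 0, 0],
  [0, 0, 0, 0, 0],
  [0, 0, 0, 0, 0],
  [0, 0, 0, 0, 120],
  [0, 0, 0, 0, 255],
  [0, 0, 0, 0, 255],
  [0, 0, 0, 0, 255],
  [0, 0, 0, 0, 255],
  [0, 0, 0, 0, 255],
  [0, 0, 0, 0, 255],
  [0, 0, 0, 0, 255],
])

```text
time_s: 27.13
tcp_pos: [0.438, 0.0834, 0.0084]
ee_rot: [0.001, 0.728, 0.686, 0.001]
wrist_force: [-3.8, 0.1, 18.1]
grip_width: 0.0527
grasp_force: 59.2
```

step_arm([
  [0, 0, -15, 0, 255],
  [0, 0, -35, 0, 255],
  [0, 0, -40, 0, 255],
  [0, 0, -30, 0, 255],
  [35.5, 3, 0, 0, 255],
  [35.5, 3, 0, 0, 255],
  [35.5, 3, 0, 0, 255],
  [35.5, 3, 0, 0, 255],
  [35.5, 3, 0, 0, 255],
  [35.5, 3, 0, 0, 255],
  [35.5, 3, 0, 0, 255],
  [0, 0, 30, 0, 255],
  [0, 0, 30, 0, 255],
  [0, 0, 25, 0, 255],
  [0, 0, 10, 0, 255],
  [0, 0, 0, 0, 255],
  [0, 0, 0, 0, 255],
])

```text
time_s: 28.55
tcp_pos: [0.4731, 0.3297, 0.0325]
ee_rot: [0.0, 0.728, 0.686, 0.0]
wrist_force: [0.4, -0.2, -1.2]
grip_width: 0.0524
grasp_force: 63.2
```

step_arm([
  [0, 0, 8, 0, 255],
  [0, 0, 5, 0, 255],
  [0, 0, 2, 0, 255],
  [0, 0, 1.5, 0, 255],
  [0, 0, 1, 0, 255],
  [0, 0, 0, 0, 255],
  [0, 0, 0, 0, 255],
])

```text
time_s: 29.13
tcp_pos: [0.4729, 0.3297, 0.0147]
ee_rot: [0.0, 0.728, 0.686, 0.0]
wrist_force: [-2.1, -1.4, 5.0]
grip_width: 0.0524
grasp_force: 63.9
```

step_arm([
  [0, 0, 0, 0, 70],
  [0, 0, 0, 0, 70],
  [0, 0, 0, 0, 70],
  [0, 0, 0, 0, 70],
  [0, 0, -10, 0, 70],
  [0, 0, -30, 0, 70],
  [0, 0, -40, 0, 70],
  [-30, 0, -40, 0, 0],
  [-38, 0, -20, 0, 0],
  [-38, 0, 0, 0, 0],
  [0, 0, 0, 0, 0],
  [0, 0, 0, 0, 0],
])

```text
time_s: 30.13
tcp_pos: [0.4672, 0.2276, 0.1481]
ee_rot: [0.0, 0.729, 0.684, 0.0]
wrist_force: [0.3, 0.2, 0.0]
grip_width: 0.0853
grasp_force: 0.0
```

```bash
python3 - <<'E'
from m import *
s=state();print(s['tcp_pos'],s['time_s'],s['wrist_force'])
a=grab_frame('side')[:,:,::-1]
cv2.imwrite('pics/s9.png',cv2.resize(a[70:350,150:360],(600,800))[:600] if 0 else cv2.resize(a[60:355,90:400],None,fx=2,fy=2,interpolation=cv2.INTER_CUBIC))
E
```

```text
[0.46723165 0.2275632  0.14805396] 30.1333 [0.31786903 0.22611622 0.04415288]
```

View pics/s9.png

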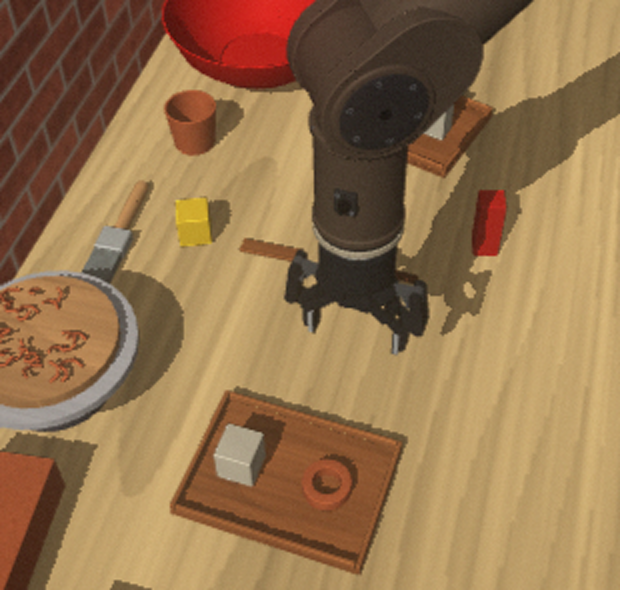

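s9: the short prop stands at (240,455) and the ring lies flat at (327,483), both inside the plain tray. The robot touches nothing.

```bash
python3 -c "from workcell import hand_in;print(hand_in())"
```

```text
the job is handed in; nothing more can be done
None
```

Both kiln kits are made up as asked and the job is handed in at about 30 s of the allowed 123 s, with no verdict returned; the camera views after each placing showed every piece in position, and the pot was left where it stood.

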